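# Release polished stones from the feed chute and tip them into the sorting tray

### The job

Press the pedal right down to its stop and keep it there until all three stone balls have run out of the chute into the little tip cart, then let the pedal come back up. Then lift the cart's handle so that the load tips forward over the wheels into the velvet tray, and lower the handle gently all the way back down without letting it drop. All three balls must end up lying in the tray; leave the slab, dish and jar where they are.

Things in the scene. Friction and masses are not known exactly. Their poses are not given: they have to be found in the camera images.
- pedal (a joint): Angle of the hinged pedal, rad: 0 = up (rest), grows as it is pressed, 0.28 = down on its stop. A return spring brings it back up by itself when it is let go; at the rubber tread it takes about 1 to 3 N to start and about 8 N at the stop. The pedal drives the chute's gate by an air line: the steel gate plate rises in proportion (45 mm at the stop) and drops shut when the pedal comes up. With the pedal held at its stop the three balls run out in about 1 s.
- pedal_press (a point): Point to press: on the black ribbed rubber tread (60 x 70 mm), on the centre line of the pedal's top, 115 mm from its hinge and 35 mm from its free edge. The pedal is a steel plate 150 mm long and 78 mm wide, hinged at the end away from the robot on a dark base plate (190 x 100 mm), its free end raised about 75 mm above the table; it moves with the pedal and goes down about 32 mm to the stop. Its x axis points along the plate to the hinge, z out of the plate.
- skip (a joint): Angle of the tip cart's pan about its axle, rad: 0 = level, legs on the deck (rest); grows as the handle is lifted; stop at 1.05. The balls roll out over the sloping front lip beyond about 0.6; 1.0 empties it well. The pan (0.6 kg, about 2.5 N at the handle) falls back by itself if let go.
- skip_grip (a point): Middle of the cart's handle: a round horizontal crossbar, 14 mm in diameter, 110 mm long, parallel to the axle, joined at both ends to two bars that run to the pan 75 mm away. It is 210 mm horizontally and 50 mm in height from the axle at rest (about 145 mm above the table). The point moves with the handle; its x axis runs along the crossbar, its y axis (when level) points horizontally away from the pan and the tray.
- skip_axle (a point): Middle of the cart's axle, 95 mm above the table, fixed: the hinge line of the pan. x axis along the axle, y axis horizontally towards the handle (away from the tray), z up. The handle travels on an arc of 216 mm radius about it. The cart has two rubber wheels of 100 mm diameter and stands on a plywood deck 45 mm high.
- skip_pan (a point): Middle of the floor of the cart's steel pan (inside 140 x 130 mm, walls 50 mm high, with a sloping front 90 mm long towards the tray). Moves with the pan; x along the axle, y towards the handle, z out of the floor. Balls in the pan lie within 75 mm of it in x and between -150 and +70 mm in y.
- tray: Open velvet-grey tray, outside 240 x 240 x 50 mm, walls 8 mm, fixed on the table in front of the cart's lip. Origin at the centre of its underside, z up.
- stone1_center (a point): Centre of a polished dark red stone ball, 28 mm diameter, 31 g; the first in the chute behind the gate.
- stone2_center (a point): Centre of the second, identical ball.
- stone3_center (a point): Centre of the third, identical ball.
- stone1: The first ball (its axes roll with it).
- stone2: The second ball.
- stone3: The third ball.
- slab: Bystander: flat dark stone slab, 100 x 60 x 12 mm, origin under its centre.
- dish: Bystander: small white ceramic dish, 80 mm across, 35 mm high, origin under its centre.
- jar: Bystander: jar 56 mm across, 70 mm high, origin under its centre.

How it is judged (in metres and radians):
On the way, in this order (a step that is already met when the one before it is completed fails the run):
1. the pedal is held down at its stop (value of joint pedal above 0.262 rad), for 0.3 s.
2. all three balls lie in the level cart and the pedal is back up (x of stone1_center in the frame of skip_pan between -0.075 and 0.075 m and y of stone1_center in the frame of skip_pan between -0.15 and 0.07 m and z of stone1_center in the frame of skip_pan between 0 and 0.075 m and x of stone2_center in the frame of skip_pan between -0.075 and 0.075 m and y of stone2_center in the frame of skip_pan between -0.15 and 0.07 m and z of stone2_center in the frame of skip_pan between 0 and 0.075 m and x of stone3_center in the frame of skip_pan between -0.075 and 0.075 m and y of stone3_center in the frame of skip_pan between -0.15 and 0.07 m and z of stone3_center in the frame of skip_pan between 0 and 0.075 m and value of joint skip below 0.05 rad and value of joint pedal below 0.04 rad), for 0.2 s.
3. the cart is tipped forward by its handle (value of joint skip above 0.6 rad), for 0.1 s.
At the end, for the whole second after the job is handed in: All three balls lie on the tray's floor (centres within 115 mm of its centre in its x and y, 5 to 35 mm above its underside) at rest (below 0.05 m/s); the cart is back down (angle below 0.05 rad) and the pedal is up (below 0.04 rad) (x of stone1_center in the frame of tray between -0.115 and 0.115 m and y of stone1_center in the frame of tray between -0.115 and 0.115 m and z of stone1_center in the frame of tray between 0.005 and 0.035 m and x of stone2_center in the frame of tray between -0.115 and 0.115 m and y of stone2_center in the frame of tray between -0.115 and 0.115 m and z of stone2_center in the frame of tray between 0.005 and 0.035 m and x of stone3_center in the frame of tray between -0.115 and 0.115 m and y of stone3_center in the frame of tray between -0.115 and 0.115 m and z of stone3_center in the frame of tray between 0.005 and 0.035 m and value of joint skip below 0.05 rad and value of joint pedal below 0.04 rad and linear speed of each of stone1, stone2, stone3 below 0.05 m/s); the robot touches nothing.
It fails at once if the cart is dropped: it falls back faster than 2 rad/s (velocity of joint skip below -2 rad/s).
It fails at once if the slab is moved more than 30 mm (distance of slab from where it was at the start of the episode above 0.03 m).
It fails at once if the dish is moved more than 30 mm (distance of dish from where it was at the start of the episode above 0.03 m).
It fails at once if the jar is moved more than 30 mm (distance of jar from where it was at the start of the episode above 0.03 m).
It also fails if it takes over 70 s, if anything falls off the work surface, if the arm or the gripper's body presses on something with over 40 N, if the wrist force passes 120 N, or if a joint passes its speed limit or range.

### The arm

A 6-joint arm with a two-finger parallel gripper is mounted at the origin on the work surface. World frame = base frame: x ahead of the robot, y to its left, z up, the work surface at z = 0. Lengths are in m, angles in degrees, forces in N, time in s.
With the tool pointing down it reaches from about 0.35 to 0.875 m from the base axis. Payload 4.2 kg.
Tool frame: the origin (TCP) lies midway between the tips of the shut fingers; the grasp point (between the pads) lies 19 mm behind it; x points along the fingers, y is the direction in which the jaws open and shut, and the axes are right-handed (so a half turn about x gives the same grasp; the last joint's range is limited). The gripper opens to 87 mm and grips with 3 to 60 N. Pads are 19 mm wide; open, the fingers measure 117 mm over their backs; the gripper's body (75 mm by 190 mm) begins 51 mm behind the grasp point.
Start: joints at [85.405, 22.042, 0.453, 0, -68.411, -14.817], TCP at [0.208, 0.589, 0.2] pointing down, gripper open.
Joint ranges: [-179.83, 179.83], [-69.29, 118.12], [-61.27, 80.66], [-181.25, 117.63], [-171.15, -9.14], [-177.46, 177.46]. Speed limits (degrees/s): [159.86, 159.86, 180, 180, 180, 180].

### API

Orientations are given as a 3x3 rotation matrix whose columns are the frame's x, y, z axes.
In Python, from station import r gives the robot as it stands.
- The arm moves only by the tool play_rows, never from a script. Its argument "plan" is a list that holds one entry, the list of rows, each a list of 6 numbers: the shift along the tool's x, y, z in cm, then the turn, a rotation vector about the tool's x, y, z in units of 10 degrees (1.0 is 10 degrees). A call has 1 to 5 rows; each row is the pose to reach, as a shift and turn from the pose commanded when the call began, along the tool's axes at that moment; what a row does not reach only later rows make up. A row lasts 1/8 s, in which the tool goes at most 62.5 mm and 10.7 degrees, less where a joint would pass 70% of its speed; a pose out of reach is approached as far as the arm can. A call with a gripper value outside its range is refused whole. "hand" is the opening, from 0 (shut) to 1 (fully open), set as the call begins (left out, the last holds). The fingers move at their own pace and stop on an object; the grip force is fixed at half the most. Time passes only in rows, so rows that repeat a pose let the fingers close. It gives the time, the measured TCP pose, the force and the opening at its end, in the units of the state.
- r.sense(): the state, without advancing time (a new reading comes with each control period).
- r.capture(name): name is "side" or "top"; returns (picture, depth): 400x640x3 uint8, blue, green, red; 400x640 float32, m along the optical axis (not along the pixel's ray), 0 where there is no reading.
- r.get_calibration(name): a dict with "vfov" (degrees; the focal length in pixels is half the picture's height over the tangent of half this angle, whatever the lens; pixels are square), "cx", "cy" (the principal point, pixels), "rvec" (rotation vector, rad) and "tvec" (3), from world to camera coordinates, as OpenCV has them. Camera axes: x right, y down, z forward; pixel columns grow to the right and rows downward; lengths in m; the calibration is good to about 2 mm. A picture is of the moment at which its call begins. get_calibration takes no time and is no camera call.
- r.finish_job(): hands the job in, once; it reports no verdict.
The state is a dict: "time_s": time; "joints": joint angles; "joint_velocities": joint speeds; "effort": joint torques, N m; "tcp_pos": TCP position; "ee_rot": TCP orientation; "wrist_force": force on the tool from outside, world axes, zero at the start; "moment": the same for the moment, N m; "gripper_width": opening from 0.0 (shut) to 1.0 (fully open).
Only numpy, scipy, OpenCV 4.12 (cv2) and the standard library are available. Lean on these libraries where they do the work, as an engineer would, in place of code of your own. Each camera call takes 0.05 s, during which the arm holds its last target.

## Working session

There is one attempt and no reset: what is moved stays moved. The work goes in short steps, Python scripts to look and compute and a tool call to move; the robot and the scene stay as the last step left them, time stands still between calls to the robot, and variables do not carry over. Pictures are saved under pics/ and viewed, and the job is handed in when it is done.

Besides the shell and the picture viewer there is one more tool, called by a JSON object that holds its "fn" and its "kwargs". play_rows: Moves the arm, as the interface text tells. Its arguments: {"type":"object","properties":{"plan":{"type":"array","items":{"type":"array","items":{"type":"array","items":{"type":"number"}}}},"hand":{"type":"number"}},"required":["plan"]}

```bash
ls; mkdir -p pics
cat > h.py <<'E'
import numpy as np, cv2
from station import r
def cal(n):
    c=r.get_calibration(n); f=200/np.tan(np.radians(c['vfov'])/2)
    R=cv2.Rodrigues(np.array(c['rvec'],float))[0]; t=np.array(c['tvec'],float).ravel()
    return f,c['cx'],c['cy'],R,t,c
def pts(n,depth):
    f,cx,cy,R,t,_=cal(n)
    v,u=np.mgrid[0:400,0:640]
    P=np.stack([(u-cx)/f*depth,(v-cy)/f*depth,depth],-1)
    return (P-t)@R
def ray(n,u,v,z):
    f,cx,cy,R,t,_=cal(n)
    o=-R.T@t; d=R.T@np.array([(u-cx)/f,(v-cy)/f,1]); return o+d*(z-o[2])/d[2]
E
python3 - <<'E'
from h import *
print(r.sense())
for n in('side','top'):
    im,d=r.capture(n); cv2.imwrite(f'pics/{n}0.png',im); np.save(f'{n}0.npy',d)
    print(cal(n)[5], -cal(n)[3].T@cal(n)[4])
E
```

```text
pics
{'time_s': 0.0, 'joints': array([ 8.54065632e+01,  2.20892107e+01,  3.78429704e-01, -2.89145193e-02,
       -6.84118955e+01, -1.48180420e+01]), 'joint_velocities': array([ 9.00694929e-05, -5.11539777e-03, -5.54904117e-02, -3.53450936e-03,
        4.69968909e-02, -4.66245342e-02]), 'effort': array([ 2.25722238e-04, -3.90664458e+01,  1.87397200e+01,  4.21967715e+00,
        1.09456130e-02, -1.96954520e-04]), 'tcp_pos': array([0.20747026, 0.58885214, 0.19936698]), 'ee_rot': array([[-6.39212819e-04, -3.32524985e-01, -9.43094229e-01],
       [-2.09660590e-03, -9.43091904e-01,  3.32525586e-01],
       [-9.99997598e-01,  2.18985155e-03, -9.43374128e-05]]), 'wrist_force': array([-0.9395795 ,  0.33893207,  0.09902335]), 'moment': array([-0.00983798, -0.0087985 ,  0.02682717]), 'gripper_width': 1.001304933925726}
{'vfov': 49.75588635720487, 'cx': 320.3335842539692, 'cy': 206.9664283638801, 'rvec': array([ 0.35335998, -2.8690652 ,  1.05257409]), 'tvec': array([0.5557101 , 0.18738626, 1.15565885])} [0.41487355 0.72076452 0.99390802]
{'vfov': 43.25871702843498, 'cx': 319.3635090255865, 'cy': 198.39269755934458, 'rvec': array([ 2.11743223, -2.16991679,  0.16094613]), 'tvec': array([0.0621581 , 0.58111149, 1.43477716])} [0.36220612 0.05106871 1.50543628]
```

View pics/side0.png

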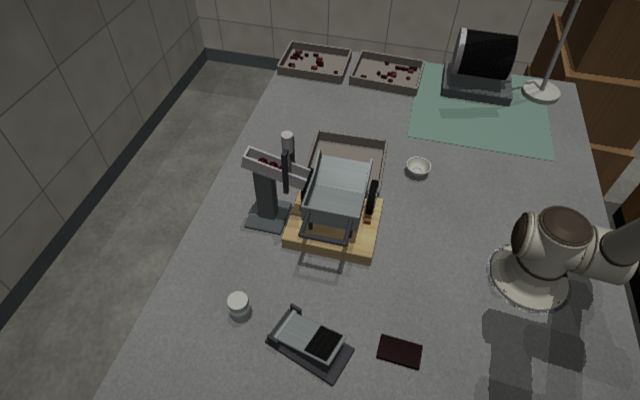

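View pics/top0.png

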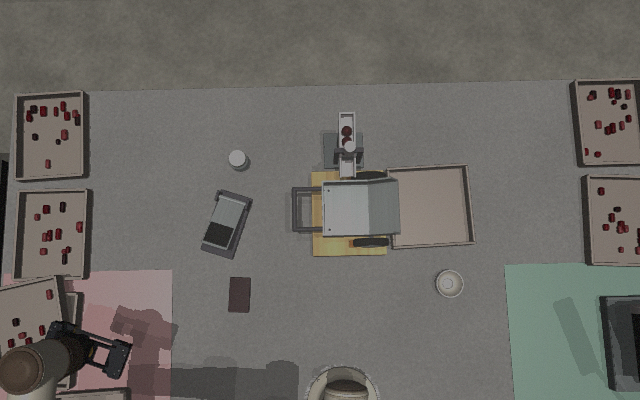

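The side view shows the pedal with its black tread near (322,341), the cart's handle near (327,260) and the chute at (270,165). In the top view the pedal is at (227,222) with its tread at (219,234). The cart handle's crossbar is at about (295,209), pointing +y, and the tray is at (430,205).

Run:
```python
from h import *
im=cv2.imread('pics/top0.png'); d=np.load('top0.npy'); P=pts('top',d)
big=cv2.resize(im[150:270,190:490],None,fx=2.6,fy=2.6,interpolation=cv2.INTER_CUBIC); cv2.imwrite('pics/tz.png',big)
s=cv2.imread('pics/side0.png'); cv2.imwrite('pics/sz.png',cv2.resize(s[120:390,220:440],None,fx=2.2,fy=2.2,interpolation=cv2.INTER_CUBIC))
np.set_printoptions(precision=3,suppress=True)
for u,v in [(219,234),(227,215),(237,196),(293,209),(294,209),(295,209),(296,209),(297,209),(298,209),(294,195),(294,225),(305,190),(305,229),(340,210),(385,210),(430,205),(238,158),(240,295),(450,283),(370,243),(372,176)]:
    print(u,v,P[v,u])
# tread: dark pixels in pedal roi
g=im.max(2); roi=np.zeros_like(g); roi[190:260,200:255]=1
m=((g<45)&(roi>0)).astype(np.uint8); n,l,st,c=cv2.connectedComponentsWithStats(m)
for i in range(1,n):
    if st[i,4]>60:
        q=P[l==i]; print(st[i],c[i],np.median(q,0),q.min(0),q.max(0)); print(cv2.minAreaRect(np.argwhere(l==i)[:,::-1].astype(np.float32)))
# points by height on pedal
for v in range(190,262,4):
    print(v,[round(float(x),3) for x in P[v,204:252:4,2]])
print('handle')
for v in range(184,236,3): print(v,[round(float(x),3) for x in P[v,288:326:2,2]])
```

```text
219 234 [0.483 0.336 0.071]
227 215 [0.54  0.318 0.047]
237 196 [0.601 0.295 0.01 ]
293 209 [0.539 0.12  0.15 ]
294 209 [0.539 0.118 0.149]
295 209 [0.539 0.115 0.152]
296 209 [0.539 0.112 0.146]
297 209 [ 0.559  0.116 -0.002]
298 209 [0.558 0.113 0.002]
294 195 [0.577 0.117 0.15 ]
294 225 [0.496 0.118 0.151]
305 190 [0.59  0.087 0.154]
305 229 [0.484 0.089 0.152]
340 210 [ 0.539 -0.009  0.104]
385 210 [ 0.533 -0.131  0.13 ]
430 205 [ 0.559 -0.282  0.011]
238 158 [0.703 0.282 0.072]
240 295 [0.308 0.286 0.008]
450 283 [ 0.328 -0.33   0.003]
370 243 [ 0.442 -0.085  0.147]
372 176 [ 0.626 -0.098  0.143]
[204 222  29  25 244] [217.488 233.574] [0.483 0.343 0.072] [0.362 0.051 0.051] [0.518 0.378 1.505]
((217.9499969482422, 233.6500244140625), (23.717082977294922, 18.973661422729492), 18.434947967529297)
190 [-0.001, 0.001, -0.001, -0.002, 0.001, 0.01, -0.004, -0.001, 0.0, 0.001, -0.005, 0.005]
194 [-0.007, 0.005, -0.005, 0.052, 0.036, 0.012, 0.018, 0.015, 0.013, -0.001, -0.0, -0.006]
198 [-0.004, 0.001, -0.004, 0.05, 0.042, 0.039, 0.041, 0.042, 0.012, 0.011, 0.007, 0.012]
202 [-0.006, -
[... 3175 characters left out ...]
23 [-0.007, 0.001, 0.147, 0.146, 0.148, 0.0, -0.009, -0.005, -0.001, 0.004, -0.001, -0.003, 0.045, 0.043, 0.036, 0.048, 0.038, 0.132, 0.104]
226 [-0.005, -0.006, 0.145, 0.15, 0.15, 0.001, 0.002, -0.0, 0.001, -0.003, -0.003, 0.0, 0.039, 0.038, 0.043, 0.043, 0.049, 0.042, 0.108]
229 [-0.006, 0.001, 0.147, 0.151, 0.145, 0.149, 0.149, 0.149, 0.148, 0.149, 0.148, 0.148, 0.148, 0.15, 0.148, 0.145, 0.149, 0.147, 0.158]
232 [0.001, 0.002, 0.002, -0.002, 0.0, -0.001, -0.001, -0.002, -0.009, -0.002, -0.0, -0.002, 0.043, 0.041, 0.043, 0.04, 0.039, 0.043, 0.16]
235 [-0.003, -0.005, -0.001, -0.001, -0.003, -0.003, -0.002, 0.003, -0.004, -0.004, -0.007, 0.001, 0.04, 0.04, 0.043, 0.043, 0.04, 0.042, 0.158]
```

Run:
```python
from h import *
np.set_printoptions(precision=3,suppress=True)
s=cv2.imread('pics/side0.png'); d=np.load('side0.npy'); P=pts('side',d)
for u,v in [(322,341),(300,327),(294,310),(284,340),(320,265),(300,247),(340,272),(335,185)]: print(u,v,P[v,u])
Q=P[235:280,290:360].reshape(-1,3); Q=Q[(Q[:,2]>.1)&(Q[:,1]>.12)]; print(len(Q),Q.min(0),Q.max(0))
Q=Q[Q[:,1]>Q[:,1].max()-.02]; print(len(Q),np.median(Q,0))
```

```text
322 341 [0.487 0.338 0.074]
300 327 [0.546 0.309 0.051]
294 310 [0.573 0.268 0.045]
284 340 [0.574 0.345 0.044]
320 265 [0.548 0.103 0.002]
300 247 [0.612 0.072 0.022]
340 272 [0.491 0.11  0.002]
335 185 [ 0.555 -0.093  0.114]
185 [0.415 0.12  0.141] [0.601 0.721 0.994]
14 [0.415 0.721 0.994]
```

```bash
sleep 1
python3 - <<'E'
from h import *
np.set_printoptions(precision=4,suppress=True)
d=np.load('top0.npy'); P=pts('top',d)
Q=P[185:262,198:256].reshape(-1,3); Q=Q[(Q[:,2]>.028)&(Q[:,2]<.1)]
A=np.c_[Q[:,:2],np.ones(len(Q))]
for _ in range(4):
    k=np.linalg.lstsq(A,Q[:,2],rcond=None)[0]; e=Q[:,2]-A@k; ok=abs(e)<.008; Q=Q[ok];A=A[ok]
print('plane',k,'slope',np.hypot(*k[:2]),'dir(down)',-k[:2]/np.hypot(*k[:2]),len(Q),e.std())
r2=cv2.minAreaRect((Q[:,:2]*1000).astype(np.float32)); print(r2, cv2.boxPoints(r2))
ds=np.load('side0.npy'); S=pts('side',ds); s=cv2.imread('pics/side0.png')
m=(s.max(2)<45); m2=np.zeros_like(m); m2[322:365,300:348]=1; m&=m2
q=S[m]; q=q[(q[:,2]>.055)&(q[:,2]<.09)]; print('tread side',len(q),np.median(q,0),cv2.minAreaRect((q[:,:2]*1000).astype(np.float32)))
H=P[186:232,290:299].reshape(-1,3); H=H[(H[:,2]>.14)&(H[:,2]<.156)]; print('bar',np.polyfit(H[:,0],H[:,1],1),H.mean(0),H.min(0),H.max(0))
print('chute')
for v in range(108,182,4): print(v,P[v,336:362:4][:,[0,2]].round(3).tolist())
T=P[160:252,385:480].reshape(-1,3); T=T[(T[:,2]>.042)&(T[:,2]<.058)]; print('tray',T.min(0),T.max(0))
E
```

```text
plane [-0.2839  0.099   0.1733] slope 0.3006743762383483 dir(down) [ 0.9442 -0.3293] 1370 0.003242268580733517
((521.7807006835938, 329.6265563964844), (100.96260833740234, 154.73214721679688), 67.962890625) [[431.1259 311.8617]
 [574.5536 253.8051]
 [612.4354 347.3914]
 [469.0078 405.4481]]
tread side 716 [0.4837 0.3425 0.0752] ((484.323486328125, 340.6983337402344), (68.14356994628906, 56.28620147705078), 71.4571533203125)
bar [-0.0161  0.1255] [0.5399 0.1168 0.1486] [0.4793 0.1057 0.1417] [0.6001 0.1242 0.1552]
chute
108 [[0.87, 0.002], [0.872, -0.002], [0.873, -0.006], [0.869, 0.004], [0.871, -0.004], [0.873, -0.011], [0.87, -0.001]]
112 [[0.859, -0.001], [0.777, 0.245], [0.777, 0.244], [0.778, 0.242], [0.776, 0.248], [0.858, -0.004], [0.857, -0.003]]
116 [[0.845, 0.001], [0.768, 0.241], [0.778, 0.21], [0.776, 0.213], [0.777, 0.209], [0.844, 0.0], [0.843, 0.002]]
120 [[0.833, -0.002], [0.756, 0.244], [0.767, 0.207], [0.767, 0.209], [0.766, 0.209], [0.833, -0.005], [0.832, -0.003]]
124 [[0.82, -0.001], [0.746, 0.242], [0.756, 0.21], [0.757, 0.205], [0.755, 0.211], [0.818, -0.0], [
[... 989 characters left out ...]
 [0.663, 0.184], [0.664, 0.182], [0.659, 0.202], [0.659, 0.198]]
164 [[0.66, 0.154], [0.647, 0.21], [0.654, 0.179], [0.653, 0.18], [0.653, 0.18], [0.691, 0.007], [0.689, 0.012]]
168 [[0.679, 0.011], [0.637, 0.209], [0.644, 0.176], [0.644, 0.172], [0.643, 0.176], [0.68, -0.003], [0.679, 0.002]]
172 [[0.661, 0.041], [0.627, 0.204], [0.633, 0.174], [0.633, 0.173], [0.632, 0.176], [0.658, 0.046], [0.64, 0.134]]
176 [[0.647, 0.046], [0.616, 0.205], [0.623, 0.171], [0.622, 0.171], [0.623, 0.165], [0.631, 0.126], [0.628, 0.136]]
180 [[0.615, 0.155], [0.614, 0.159], [0.614, 0.158], [0.613, 0.16], [0.612, 0.164], [0.613, 0.158], [0.613, 0.158]]
tray [ 0.4242 -0.3998  0.042 ] [ 0.6783 -0.1379  0.0565]
```

View pics/tz.png

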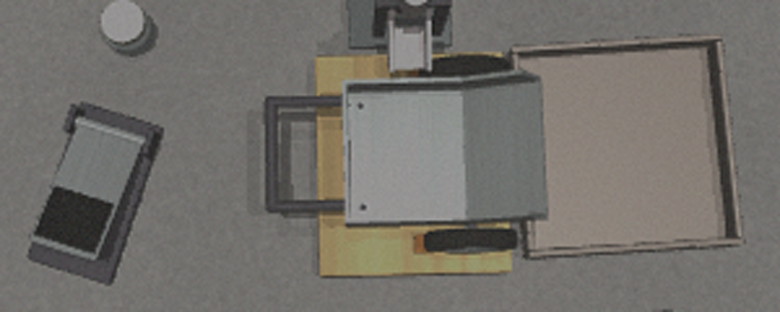

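View pics/sz.png

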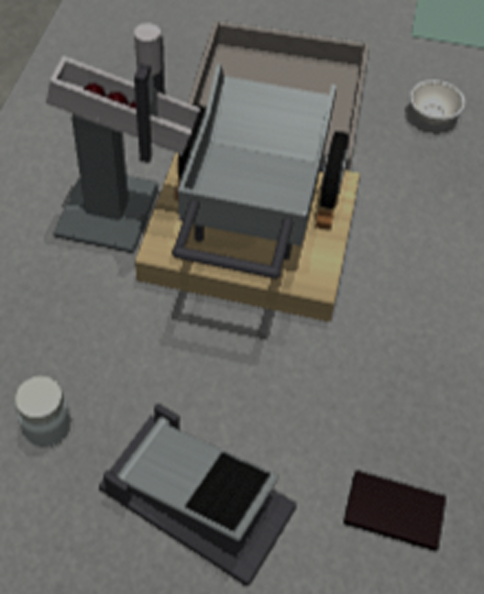

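The pictures show the tread centre at about (0.484, 0.340, 0.073) and the crossbar at about x 0.54, y 0.117, z 0.145 (it runs along x). The chute only starts beyond x = 0.60. I'll move over the tread with the fingers shut.

{"fn": "play_rows", "kwargs": {"plan": [[[0,2.3,-5.5,0,0,0],[0,4.6,-11,0,0,0],[0,6.9,-16.5,0,0,0],[0,9.2,-22,0,0,0],[0,11.4,-27.5,0,0,0]]], "hand": 0}}

```text
time_s: 0.72
tcp_pos: [0.4301, 0.3889, 0.2002]
ee_rot: [[-0.0, -0.332, -0.943], [-0.0, -0.943, 0.332], [-1.0, 0.001, 0.0]]
wrist_force: [0.8, 1.0, -0.2]
gripper_width: 0.516
```

{"fn": "play_rows", "kwargs": {"plan": [[[1,1.5,-3.5,0,0,0],[4,2.9,-6.9,0,0,0],[8,2.9,-6.9,0,0,0],[10.5,2.9,-6.9,0,0,0],[10.5,2.9,-6.9,0,0,0]]]}}

```text
time_s: 1.35
tcp_pos: [0.4833, 0.3387, 0.0929]
ee_rot: [[-0.004, -0.333, -0.943], [-0.004, -0.943, 0.333], [-1.0, 0.006, 0.003]]
wrist_force: [0.3, 0.3, 1.0]
gripper_width: 0.018
```

{"fn": "play_rows", "kwargs": {"plan": [[[1,0,0,0,0,0],[2,0,0,0,0,0],[3,0,0,0,0,0],[4,0,0,0,0,0],[4.6,0,0,0,0,0]]]}}

```text
time_s: 1.98
tcp_pos: [0.4845, 0.3403, 0.0491]
ee_rot: [[-0.0, -0.332, -0.943], [-0.0, -0.943, 0.332], [-1.0, 0.0, 0.0]]
wrist_force: [-1.4, 0.1, 3.9]
gripper_width: 0.003
```

{"fn": "play_rows", "kwargs": {"plan": [[[0.4,0,0,0,0,0],[0.8,0,0,0,0,0],[0.8,0,0,0,0,0]]]}}

```text
time_s: 2.35
tcp_pos: [0.4847, 0.3406, 0.0416]
ee_rot: [[0.0, -0.332, -0.943], [0.0, -0.943, 0.332], [-1.0, -0.001, -0.0]]
wrist_force: [-2.0, 0.7, 5.1]
gripper_width: 0.001
```

{"fn": "play_rows", "kwargs": {"plan": [[[0.4,0,0,0,0,0],[0.7,0,0,0,0,0],[0.7,0,0,0,0,0]]]}}

```text
time_s: 2.72
tcp_pos: [0.4847, 0.3407, 0.0349]
ee_rot: [[0.0, -0.332, -0.943], [0.001, -0.943, 0.332], [-1.0, -0.001, -0.0]]
wrist_force: [-3.3, 0.3, 6.5]
gripper_width: 0.001
```

{"fn": "play_rows", "kwargs": {"plan": [[[0.3,0,0,0,0,0],[0.5,0,0,0,0,0],[0.5,0,0,0,0,0]]]}}

```text
time_s: 3.1
tcp_pos: [0.4844, 0.3408, 0.0301]
ee_rot: [[0.0, -0.332, -0.943], [0.001, -0.943, 0.332], [-1.0, -0.001, 0.0]]
wrist_force: [-4.1, 0.7, 7.5]
gripper_width: 0.011
```

Run:
```python
from h import *
np.set_printoptions(precision=4,suppress=True)
print(r.sense()['wrist_force'])
for n in('side','top'):
    im,d=r.capture(n); np.save(f'{n}1.npy',d); cv2.imwrite(f'pics/{n}1.png',im)
s=cv2.imread('pics/side1.png'); t=cv2.imread('pics/top1.png')
a=cv2.resize(s[120:390,220:440],None,fx=2,fy=2,interpolation=cv2.INTER_CUBIC)
b=cv2.resize(t[100:280,190:370],(360,360),interpolation=cv2.INTER_CUBIC)
c=np.zeros((540,800,3),np.uint8); c[:,:440]=a; c[:360,440:]=b; cv2.imwrite('pics/p1.png',c)
d=np.load('top1.npy'); P=pts('top',d)
for v in range(190,262,4): print(v,[round(float(x),3) for x in P[v,204:252:4,2]])
```

```text
[-4.0593  0.6844  7.509 ]
190 [0.002, -0.009, -0.004, 0.001, -0.003, 0.016, -0.003, 0.003, 0.003, -0.004, -0.007, -0.001]
194 [-0.002, 0.002, -0.004, 0.052, 0.036, 0.009, 0.01, 0.013, 0.012, -0.002, -0.006, 0.003]
198 [-0.0, -0.002, -0.008, 0.054, 0.04, 0.038, 0.042, 0.043, 0.012, 0.011, 0.018, 0.011]
202 [-0.003, -0.002, -0.005, 0.002, 0.037, 0.041, 0.038, 0.036, 0.041, 0.037, 0.034, 0.053]
206 [-0.002, -0.001, -0.002, 0.008, 0.042, 0.041, 0.04, 0.039, 0.043, 0.036, 0.033, 0.039]
210 [0.389, 0.32, -0.006, 0.038, 0.042, 0.035, 0.043, 0.035, 0.042, 0.033, 0.009, 0.022]
214 [0.409, 0.369, 0.318, 0.037, 0.038, 0.041, 0.045, 0.038, 0.037, 0.039, 0.011, -0.003]
218 [0.413, 0.388, 0.336, 0.26, 0.038, 0.045, 0.041, 0.043, 0.042, 0.034, 0.017, -0.007]
222 [0.408, 0.392, 0.35, 0.316, 0.143, 0.146, 0.144, 0.049, 0.044, 0.008, 0.013, -0.007]
226 [0.409, 0.385, 0.349, 0.319, 0.232, 0.168, 0.143, 0.14, 0.037, 0.009, -0.001, 0.001]
230 [0.402, 0.373, 0.336, 0.316, 0.231, 0.145, 0.052, 0.162, 0.165, 0.165, 0.162, 0.164]
234 [0.383, 0.357, 0.325, 0.272, 0.153, 0.144, 0.054, 0.047, 0.168, 0.165, 0.159, 0.155]
238 [0.36, 0.328, 0.3, 0.25, 0.14, 0.133, 0.053, 0.046, 0.155, 0.165, 0.162, -0.001]
242 [0.318, 0.269, 0.23, 0.168, 0.158, 0.052, 0.048, 0.007, 0.161, 0.161, 0.161, -0.004]
246 [0.013, 0.048, 0.145, 0.143, 0.14, 0.136, 0.165, 0.161, 0.164, 0.163, 0.149, -0.001]
250 [0.011, 0.011, 0.016, 0.007, 0.05, 0.051, 0.049, 0.162, 0.161, 0.165, -0.003, 0.001]
254 [-0.005, 0.001, -0.003, 0.014, 0.006, 0.014, 0.01, 0.017, 0.166, 0.162, -0.003, -0.002]
258 [0.001, 0.001, -0.004, -0.001, 0.002, -0.003, 0.005, 0.01, -0.004, 0.003, -0.002, -0.002]
```

View pics/p1.png

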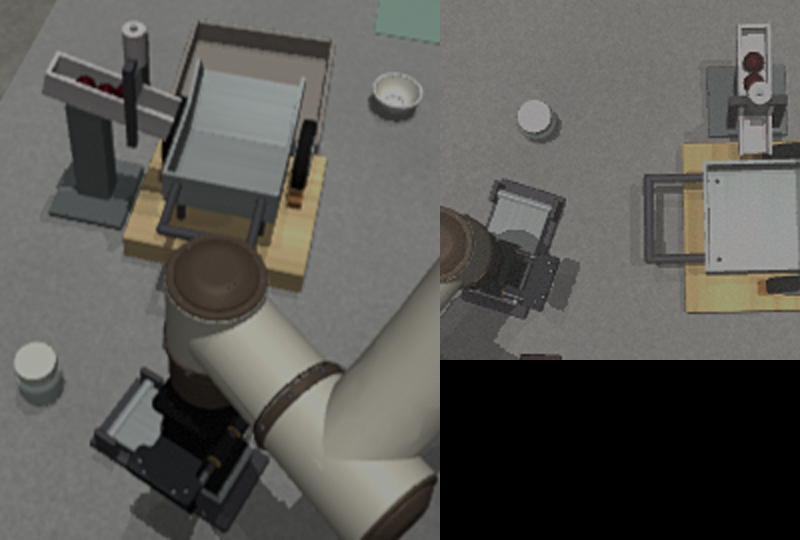

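The plate is nearly level at z about 0.045–0.05, but the force curve and its remaining slope of about 0.07 say it isn't on the stop yet. I'll press further.

{"fn": "play_rows", "kwargs": {"plan": [[[0.2,0,0,0,0,0],[0.4,0,0,0,0,0],[0.4,0,0,0,0,0]]]}}

```text
time_s: 3.58
tcp_pos: [0.4842, 0.3409, 0.0262]
ee_rot: [[-0.0, -0.332, -0.943], [0.001, -0.943, 0.332], [-1.0, -0.001, 0.0]]
wrist_force: [-4.6, 3.0, 6.7]
gripper_width: 0.003
```

Run:
```python
from h import *
np.set_printoptions(precision=3,suppress=True)
for n in('side','top'):
    im,d=r.capture(n); np.save(f'{n}2.npy',d); cv2.imwrite(f'pics/{n}2.png',im)
for k in '012':
    P=pts('top',np.load(f'top{k}.npy'))
    print(k)
    for v in range(120,162,4): print(v,P[v,336:362:4,2])
a=[cv2.resize(cv2.imread(f'pics/side{k}.png')[120:220,235:325],(360,400),interpolation=cv2.INTER_CUBIC) for k in '02']
cv2.imwrite('pics/p2.png',np.hstack(a))
f,cx,cy,R,t,_=cal('side'); p=R@r.sense()['tcp_pos']+t; print('tcp px',f*p[0]/p[2]+cx,f*p[1]/p[2]+cy)
cv2.imwrite('pics/p3.png',cv2.resize(cv2.imread('pics/side2.png')[290:400,240:380],None,fx=5,fy=5,interpolation=cv2.INTER_CUBIC))
# plate plane now
P=pts('top',np.load('top2.npy'));v,u=np.mgrid[0:400,0:640]
Q=P[185:220,198:256].reshape(-1,3); Q=Q[(Q[:,2]>.028)&(Q[:,2]<.06)]
P=pts('side',np.load('side2.npy'));Q2=P[300:400,255:360].reshape(-1,3); Q2=Q2[(Q2[:,2]>.028)&(Q2[:,2]<.07)]
ax=np.array([-.944,.329]); pe=np.array([.329,.944]); o=np.array([.484,.34])
for q in(Q,Q2):
    s=(q[:,:2]-o)@ax; w=(q[:,:2]-o)@pe
    for lo in np.arange(-.12,.05,.01):
        m=(s>lo)&(s<lo+.01)&(abs(w)<.036)
        if m.sum()>5: print(round(lo+.005,3),m.sum(),np.median(q[m,2]).round(4))
    print()
```

```text
0
120 [-0.002  0.244  0.207  0.209  0.209 -0.005 -0.003]
124 [-0.001  0.242  0.21   0.205  0.211 -0.     0.001]
128 [ 0.004  0.234  0.228  0.229  0.209 -0.002 -0.006]
132 [ 0.009  0.235  0.224  0.23   0.196 -0.003  0.002]
136 [0.013 0.231 0.195 0.197 0.199 0.01  0.011]
140 [0.014 0.23  0.217 0.224 0.202 0.003 0.013]
144 [0.007 0.228 0.215 0.326 0.325 0.017 0.008]
148 [0.291 0.29  0.323 0.324 0.328 0.288 0.293]
152 [0.293 0.294 0.297 0.316 0.316 0.289 0.287]
156 [0.245 0.22  1.505 0.281 0.231 0.199 0.245]
160 [0.204 0.213 0.184 0.184 0.182 0.202 0.198]
1
120 [ 0.002  0.241  0.207  0.213  0.206 -0.009  0.003]
124 [-0.008  0.239  0.203  0.207  0.211 -0.    -0.007]
128 [ 0.001  0.232  0.226  0.232  0.205 -0.003 -0.001]
132 [-0.004  0.23   0.225  0.225  0.2   -0.001 -0.001]
136 [0.011 0.236 0.2   0.197 0.196 0.008 0.009]
140 [0.016 0.232 0.219 0.222 0.195 0.01  0.022]
144 [0.016 0.23  0.213 0.328 0.323 0.016 0.007]
148 [0.292 0.293 0.322 0.326 0.325 0.289 0.291]
152 [0.289 0.29  0.293 0.323 0.312 0.289 0.283]
156 [0.248 0.215 0.231 0.281 0.225 0.197 0.248]
160 [0.205 0.213 0.181 0.18  0.1
[... 256 characters left out ...]
.2   0.215 0.199 0.015 0.015]
140 [0.001 0.229 0.22  0.223 0.193 0.012 0.009]
144 [0.018 0.229 0.216 0.326 0.321 0.012 0.01 ]
148 [0.29  0.291 0.323 0.324 0.325 0.285 0.288]
152 [0.291 0.292 0.291 0.315 0.314 0.287 0.29 ]
156 [0.25  0.217 0.232 0.28  0.229 0.2   0.247]
160 [0.202 0.216 0.183 0.181 0.185 0.198 0.202]
tcp px 322.5976299027486 350.89531736659865
-0.115 26 0.0377
-0.105 86 0.0386
-0.095 83 0.0375
-0.085 82 0.0385
-0.075 83 0.0379
-0.065 83 0.0387
-0.055 73 0.0403
-0.045 29 0.0405

-0.115 39 0.0414
-0.105 134 0.0416
-0.095 115 0.0408
-0.085 89 0.0415
-0.075 84 0.0424
-0.065 64 0.0427
-0.055 9 0.0433
0.005 15 0.0484
0.015 20 0.0485
0.025 119 0.0504
0.035 149 0.0485
0.045 39 0.0465
```

View pics/p2.png

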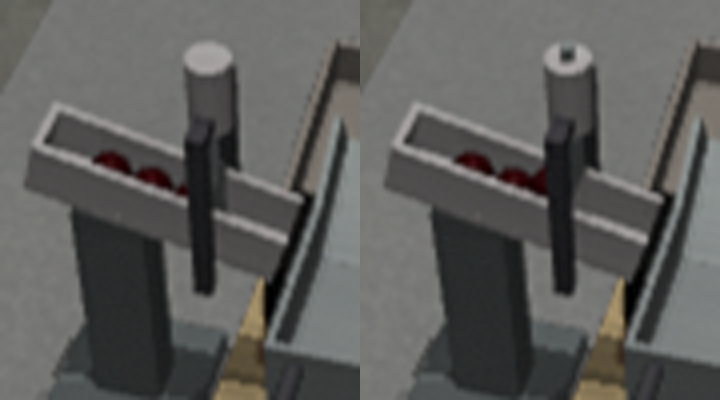

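View pics/p3.png

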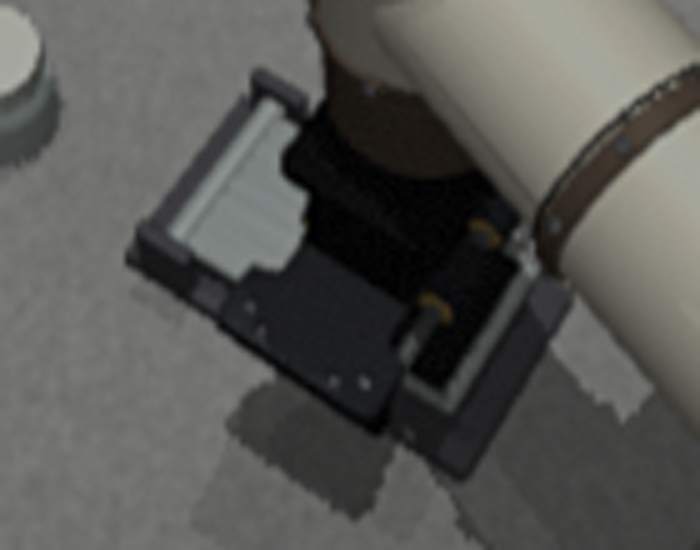

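The rod now shows at the top of the air cylinder, so the gate is partly raised, but all three balls are still behind it. The plate slope is about 0.06 against 0.30 at rest, so it needs more travel. I'll keep pressing and watch the force.

{"fn": "play_rows", "kwargs": {"plan": [[[0.2,0,0,0,0,0],[0.4,0,0,0,0,0],[0.4,0,0,0,0,0]]]}}

```text
time_s: 4.05
tcp_pos: [0.484, 0.341, 0.0223]
ee_rot: [[-0.0, -0.332, -0.943], [0.001, -0.943, 0.332], [-1.0, -0.001, 0.001]]
wrist_force: [-6.1, 1.7, 8.0]
gripper_width: 0.002
```

Run:
```python
from h import *
np.set_printoptions(precision=3,suppress=True)
im,d=r.capture('side'); np.save('side3.npy',d); cv2.imwrite('pics/side3.png',im)
a=cv2.resize(im[120:220,235:325],(360,400),interpolation=cv2.INTER_CUBIC)
b=cv2.resize(im[300:400,250:340],(360,400),interpolation=cv2.INTER_CUBIC)
cv2.imwrite('pics/p4.png',np.hstack([a,b]))
q=pts('side',d)[300:400,255:360].reshape(-1,3); q=q[(q[:,2]>.02)&(q[:,2]<.07)]
ax=np.array([-.944,.329]); pe=np.array([.329,.944]); o=np.array([.484,.34])
s=(q[:,:2]-o)@ax; w=(q[:,:2]-o)@pe
for lo in np.arange(-.12,.05,.01):
    m=(s>lo)&(s<lo+.01)&(abs(w)<.036)
    if m.sum()>5: print(round(lo+.005,3),m.sum(),np.median(q[m,2]).round(4))
```

```text
-0.115 36 0.0415
-0.105 133 0.042
-0.095 124 0.0404
-0.085 91 0.0409
-0.075 83 0.0403
-0.065 60 0.0407
-0.055 14 0.042
0.005 19 0.0449
0.015 21 0.0449
0.025 117 0.0458
0.035 152 0.0438
0.045 42 0.0416
```

View pics/p4.png

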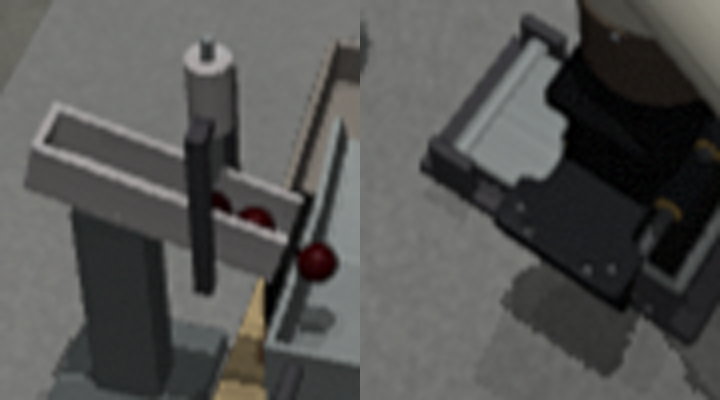

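The balls are now running out; the first is over the pan. The plate is almost level, so I'll press on to the stop.

{"fn": "play_rows", "kwargs": {"plan": [[[0.3,0,0,0,0,0],[0.5,0,0,0,0,0],[0.5,0,0,0,0,0]]]}}

```text
time_s: 4.47
tcp_pos: [0.4841, 0.341, 0.0198]
ee_rot: [[0.0, -0.331, -0.944], [0.001, -0.944, 0.331], [-1.0, -0.001, -0.0]]
wrist_force: [-10.2, -0.6, 20.3]
gripper_width: 0.003
```

The force jumped to 20 N, so the pedal is on its stop. I'll hold it there.

{"fn": "play_rows", "kwargs": {"plan": [[[0.1,0,0,0,0,0],[0.1,0,0,0,0,0],[0.1,0,0,0,0,0],[0.1,0,0,0,0,0],[0.1,0,0,0,0,0]]]}}

```text
time_s: 5.1
tcp_pos: [0.4841, 0.341, 0.0196]
ee_rot: [[0.001, -0.331, -0.944], [0.001, -0.944, 0.331], [-1.0, -0.001, -0.0]]
wrist_force: [-11.7, -0.5, 24.1]
gripper_width: 0.007
```

Run:
```python
from h import *
np.set_printoptions(precision=3,suppress=True)
im,d=r.capture('side'); np.save('side4.npy',d); cv2.imwrite('pics/side4.png',im)
cv2.imwrite('pics/p5.png',cv2.resize(im[120:260,235:400],None,fx=4,fy=4,interpolation=cv2.INTER_CUBIC))
q=pts('side',d)[300:400,255:360].reshape(-1,3); q=q[(q[:,2]>.02)&(q[:,2]<.07)]
ax=np.array([-.944,.329]); pe=np.array([.329,.944]); o=np.array([.484,.34])
s=(q[:,:2]-o)@ax; w=(q[:,:2]-o)@pe
for lo in np.arange(-.12,.05,.01):
    m=(s>lo)&(s<lo+.01)&(abs(w)<.036)
    if m.sum()>5: print(round(lo+.005,3),m.sum(),np.median(q[m,2]).round(4))
```

```text
-0.115 38 0.0419
-0.105 131 0.042
-0.095 124 0.0402
-0.085 96 0.0403
-0.075 80 0.0398
-0.065 66 0.0405
-0.055 14 0.041
0.005 15 0.0428
0.015 20 0.0419
0.025 116 0.0428
0.035 151 0.0406
0.045 41 0.0385
```

View pics/p5.png

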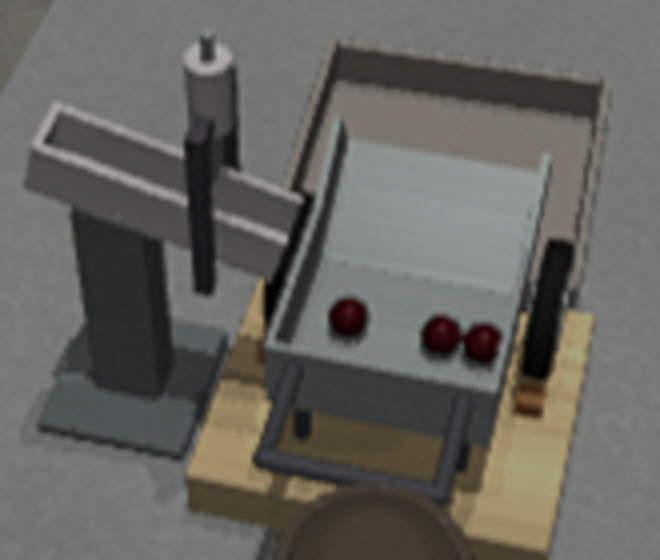

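All three balls lie in the pan, at picture pixels (347,317), (441,334) and (481,341). The chute is empty and the plate is level on its stop. I'll let the pedal up.

{"fn": "play_rows", "kwargs": {"plan": [[[-1,0,0,0,0,0],[-2.5,0,0,0,0,0],[-4,0,0,0,0,0],[-6,0,0,0,0,0],[-9,0,0,0,0,0]]]}}

```text
time_s: 5.78
tcp_pos: [0.4833, 0.3392, 0.1047]
ee_rot: [[-0.004, -0.333, -0.943], [-0.003, -0.943, 0.333], [-1.0, 0.004, 0.003]]
wrist_force: [0.6, 0.2, -0.7]
gripper_width: 0.006
```

{"fn": "play_rows", "kwargs": {"plan": [[[-4,0,0,0.6,0,0],[-9,0,0,1.2,0,0],[-14,0,0,1.95,0,0],[-16,0,0,1.95,0,0],[-16,0,0,1.95,0,0]]], "hand": 0.6}}

```text
time_s: 6.4
tcp_pos: [0.4846, 0.3406, 0.2667]
ee_rot: [[0.001, -0.628, -0.778], [0.002, -0.778, 0.628], [-1.0, -0.003, 0.001]]
wrist_force: [-0.7, 0.4, -0.4]
gripper_width: 0.484
```

Run:
```python
from h import *
np.set_printoptions(precision=3,suppress=True)
print(r.sense())
for n in('side','top'):
    im,d=r.capture(n); np.save(f'{n}5.npy',d); cv2.imwrite(f'pics/{n}5.png',im)
```

```text
{'time_s': 6.4, 'joints': array([ 50.727,  16.616,   1.981,  -0.042, -75.218,   0.361]), 'joint_velocities': array([ 0.011,  1.87 , -3.773, -1.046,  0.827, -0.064]), 'effort': array([ -0.019, -36.168,  20.405,   4.61 ,  -0.028,  -0.003]), 'tcp_pos': array([0.485, 0.341, 0.267]), 'ee_rot': array([[ 0.001, -0.628, -0.778],
       [ 0.002, -0.778,  0.628],
       [-1.   , -0.003,  0.001]]), 'wrist_force': array([-0.683,  0.43 , -0.376]), 'moment': array([ 0.029, -0.015, -0.054]), 'gripper_width': 0.48440785927148583}
```

View pics/side5.png

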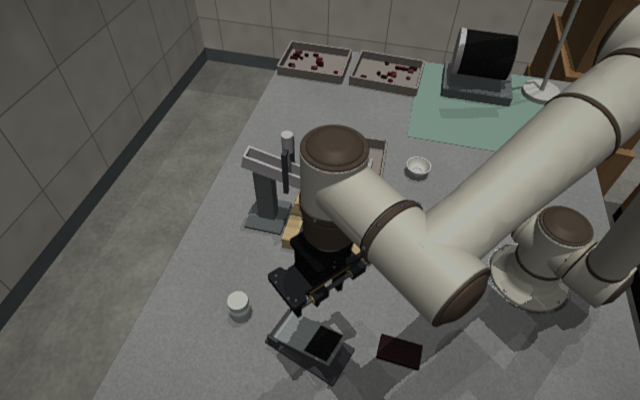

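View pics/top5.png

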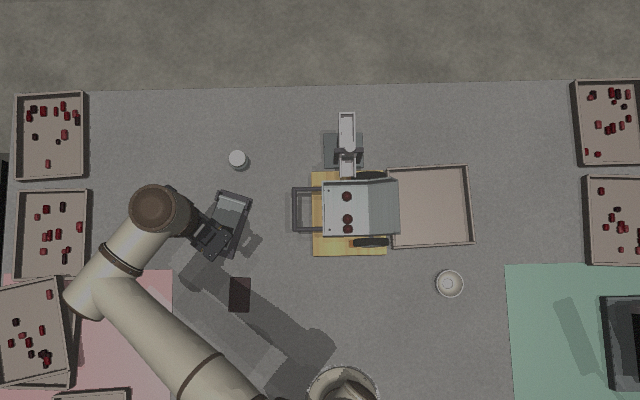

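Run:
```python
from h import *
np.set_printoptions(precision=3,suppress=True)
s=r.sense(); p=s['tcp_pos']; Rt=s['ee_rot']
out=[]
for n in('side','top'):
    im=cv2.imread(f'pics/{n}5.png'); f,cx,cy,R,t,_=cal(n)
    def pj(X): q=R@X+t; return (f*q[0]/q[2]+cx,f*q[1]/q[2]+cy)
    c=pj(p); x0,y0=int(c[0])-50,int(c[1])-50
    b=cv2.resize(im[y0:y0+90,x0:x0+100],None,fx=4,fy=4,interpolation=cv2.INTER_CUBIC)
    for k,col in((0,(0,255,0)),(-.019,(0,255,255)),(-.07,(255,0,255))):
        for w in(-.022,.022) :
            a=pj(p+Rt[:,0]*k+Rt[:,1]*w); cv2.circle(b,(int((a[0]-x0)*4),int((a[1]-y0)*4)),3,col,-1)
    out.append(b)
    P=pts(n,np.load(f'{n}5.npy')).reshape(-1,3)
    L=(P-p)@Rt  # tool coords
    m=(abs(L[:,2])<.03)&(abs(L[:,1])<.07)&(L[:,0]>-.06)&(L[:,0]<.03)
    print(n,m.sum(),np.sort(L[m,0])[-15:])
    print(L[m][np.argsort(-L[m,0])][:12])
cv2.imwrite('pics/p6.png',np.hstack(out))
```

```text
side 73 [-0.031 -0.031 -0.031 -0.031 -0.03  -0.03  -0.03  -0.029 -0.028 -0.027
 -0.027 -0.027 -0.026 -0.026 -0.026]
[[-0.026  0.021  0.008]
 [-0.026  0.024  0.007]
 [-0.026  0.03   0.009]
 [-0.027  0.022 -0.001]
 [-0.027  0.022  0.002]
 [-0.027 -0.028  0.01 ]
 [-0.028  0.022  0.005]
 [-0.029 -0.023  0.009]
 [-0.03  -0.03   0.009]
 [-0.03   0.027  0.01 ]
 [-0.03   0.025  0.009]
 [-0.031  0.029  0.01 ]]
top 0 []
[]
```

View pics/p6.png

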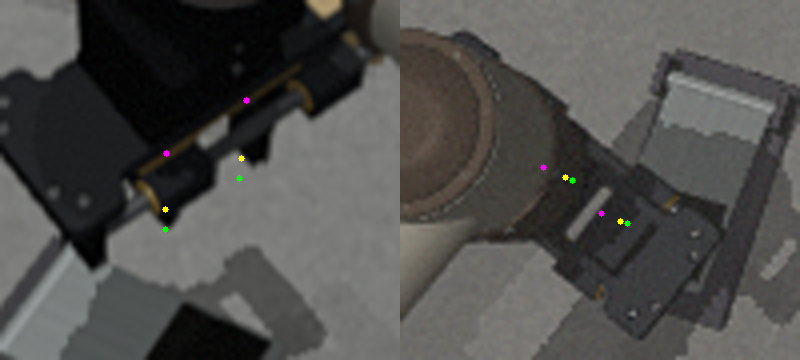

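The pedal is back up, and the three balls are in the pan at (347,196), (347,218) and (347,229) in the top view. The fingers seem to end somewhat behind the nominal TCP, so I'll take the bar about 33 mm behind the TCP. Next is the move over the crossbar, turning the jaws to open along y.

{"fn": "play_rows", "kwargs": {"plan": [[[0.5,2.8,-3.6,-0.8,0,0],[1,5.7,-7.2,-1.6,0,0],[1.5,8.5,-10.8,-2.4,0,0],[2,11.4,-14.4,-3.2,0,0],[3,14.2,-18,-3.9,0,0]]], "hand": 0.7}}

```text
time_s: 7.12
tcp_pos: [0.5347, 0.115, 0.2334]
ee_rot: [[-0.003, 0.006, -1.0], [-0.001, -1.0, -0.006], [-1.0, 0.001, 0.003]]
wrist_force: [0.4, 0.1, -0.2]
gripper_width: 0.695
```

{"fn": "play_rows", "kwargs": {"plan": [[[0,0,0,0,0,0],[0,0,0,0,0,0]]]}}

```text
time_s: 7.38
tcp_pos: [0.535, 0.1165, 0.2341]
ee_rot: [[-0.002, 0.0, -1.0], [-0.001, -1.0, -0.0], [-1.0, 0.001, 0.002]]
wrist_force: [-0.4, -0.3, -0.0]
gripper_width: 0.698
```

Run:
```python
from h import *
np.set_printoptions(precision=3,suppress=True)
s=r.sense(); p=s['tcp_pos']; Rt=s['ee_rot']; print(p,Rt,s['joints'],s['gripper_width'])
im,d=r.capture('side'); np.save('side6.npy',d)
f,cx,cy,R,t,_=cal('side')
P=pts('side',d).reshape(-1,3); L=(P-p)@Rt
m=(abs(L[:,2])<.03)&(abs(L[:,1])<.07)&(L[:,0]>-.1)&(L[:,0]<.03); print(m.sum(),np.sort(L[m,0])[-15:])
cv2.imwrite('pics/p7.png',cv2.resize(im[130:290,230:430],None,fx=4,fy=3.75,interpolation=cv2.INTER_CUBIC))
```

```text
[0.535 0.117 0.234] [[-0.002  0.    -1.   ]
 [-0.001 -1.    -0.   ]
 [-1.     0.001  0.002]] [ 29.246  13.253  -7.25   -0.023 -69.647  60.791] 0.6981702394144773
22 [-0.029 -0.029 -0.029 -0.028 -0.028 -0.028 -0.027 -0.027 -0.027 -0.026
 -0.025 -0.025 -0.025 -0.025 -0.022]
```

View pics/p7.png

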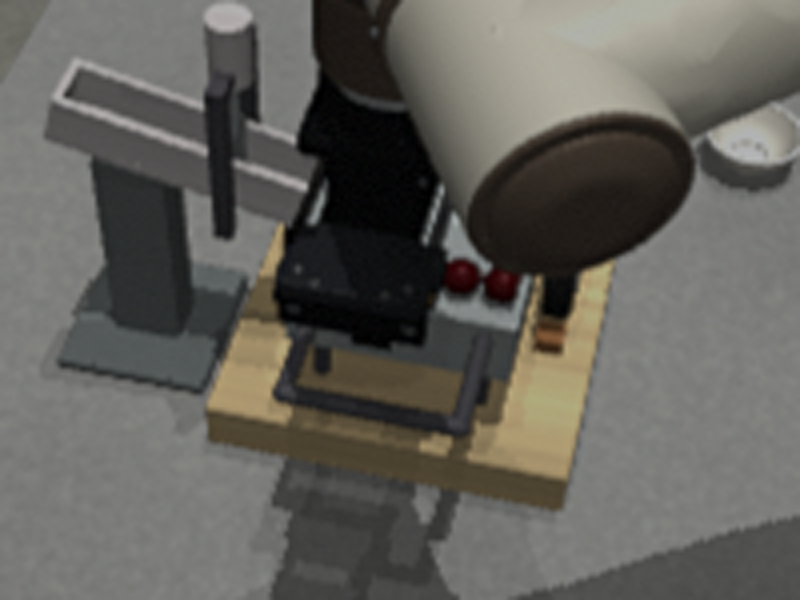

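{"fn": "play_rows", "kwargs": {"plan": [[[2.5,0,0,0,0,0],[5,0,0,0,0,0],[7.5,0,0,0,0,0],[9.5,0,0,0,0,0],[10.5,0,0,0,0,0]]]}}

```text
time_s: 8.05
tcp_pos: [0.5347, 0.1176, 0.1292]
ee_rot: [[-0.002, 0.003, -1.0], [-0.001, -1.0, -0.003], [-1.0, 0.001, 0.002]]
wrist_force: [0.6, 0.3, 0.7]
gripper_width: 0.699
```

Run:
```python
from h import *
np.set_printoptions(precision=3,suppress=True)
s=r.sense(); p=s['tcp_pos']; Rt=s['ee_rot']; print(p,s['wrist_force'])
for n in('side','top'):
    im,d=r.capture(n); np.save(n+'7.npy',d); cv2.imwrite(f'pics/{n}7.png',im)
    P=pts(n,d); L=(P-p)@Rt
    m=(abs(L[...,2])<.05)&(abs(L[...,1])<.12)&(L[...,0]>-.14)&(L[...,0]<-.045)
    q=L[m]; print(n,len(q)); 
    for a in np.arange(-.12,.12,.02):
        k=q[(q[:,1]>a)&(q[:,1]<a+.02)]
        if len(k)>3: print(round(a+.01,2),len(k),np.sort(k[:,0])[-5:], k[:,2].min(),k[:,2].max())
im=cv2.imread('pics/side7.png');cv2.imwrite('pics/p8.png',cv2.resize(im[130:290,230:430],None,fx=4,fy=3.75,interpolation=cv2.INTER_CUBIC))
```

```text
[0.535 0.118 0.129] [0.556 0.349 0.662]
side 959
-0.09 470 [-0.094 -0.094 -0.094 -0.094 -0.093] -0.0376396963457522 0.0370923393780498
-0.07 253 [-0.11  -0.106 -0.103 -0.102 -0.1  ] -0.036884979933323424 0.0372542431430822
-0.05 190 [-0.11  -0.107 -0.106 -0.1   -0.1  ] -0.03766281331039873 0.037586693196844
-0.03 41 [-0.11  -0.11  -0.11  -0.11  -0.109] -0.03672945042787244 0.037319406198348955
-0.01 5 [-0.112 -0.111 -0.109 -0.109 -0.108] -0.03250941258955424 0.027298898393474044
top 777
-0.03 21 [-0.104 -0.104 -0.103 -0.101 -0.101] 0.026699500787694983 0.039068669121896556
-0.01 18 [-0.106 -0.106 -0.105 -0.105 -0.103] 0.026857332661468163 0.03302118683689792
0.01 18 [-0.105 -0.104 -0.104 -0.103 -0.103] 0.027813356168861766 0.033372982834505786
0.03 66 [-0.071 -0.071 -0.067 -0.067 -0.064] -0.0011786029394567103 0.038439154784625944
0.05 225 [-0.104 -0.102 -0.102 -0.102 -0.099] -0.03504543108815433 0.039129150869836225
0.07 225 [-0.105 -0.104 -0.103 -0.102 -0.098] -0.03696015567631204 0.0389590641806862
0.09 202 [-0.126 -0.121 -0.115 -0.114 -0.114] -0.03594695161745408 0.03829841613006345
```

View pics/p8.png

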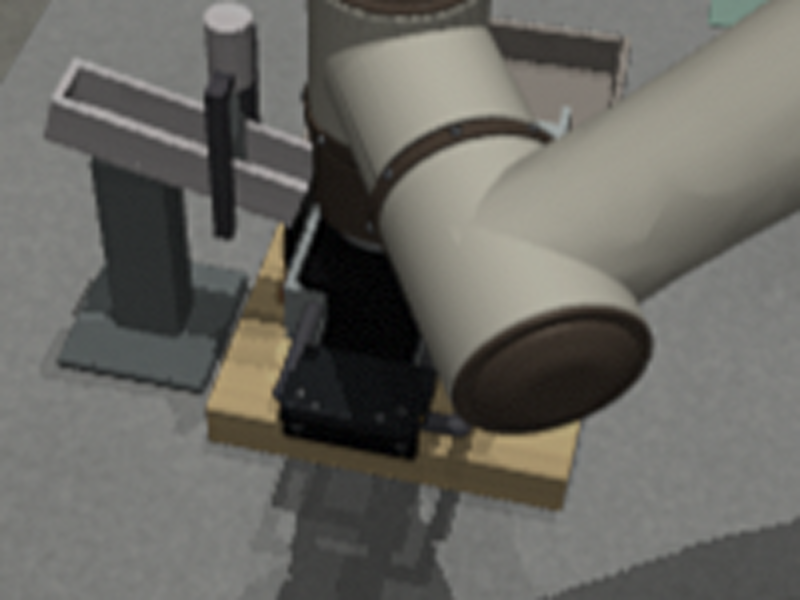

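Depth confirms that the real gripper sits about 24 mm behind the reported TCP (body underside at -94 mm, not -70). The grasp point is therefore about 43 mm behind it, so I want TCP z of about 0.10.

{"fn": "play_rows", "kwargs": {"plan": [[[1,0,0,0,0,0],[2,0,0,0,0,0],[2.9,0,0,0,0,0],[2.9,0,0,0,0,0]]]}}

```text
time_s: 8.65
tcp_pos: [0.5349, 0.1164, 0.1005]
ee_rot: [[-0.002, 0.001, -1.0], [-0.001, -1.0, -0.001], [-1.0, 0.001, 0.002]]
wrist_force: [-0.6, 0.3, -0.1]
gripper_width: 0.699
```

{"fn": "play_rows", "kwargs": {"plan": [[[0,0,0,0,0,0],[0,0,0,0,0,0],[0,0,0,0,0,0],[0,0,0,0,0,0],[0,0,0,0,0,0]]], "hand": 0}}

```text
time_s: 9.28
tcp_pos: [0.5355, 0.1168, 0.1015]
ee_rot: [[0.0, 0.001, -1.0], [0.0, -1.0, -0.001], [-1.0, -0.0, -0.0]]
wrist_force: [-1.1, 3.3, 0.6]
gripper_width: 0.214
```

{"fn": "play_rows", "kwargs": {"plan": [[[0,0,0,0,0,0],[0,0,0,0,0,0]]]}}

```text
time_s: 9.52
tcp_pos: [0.5357, 0.1194, 0.1014]
ee_rot: [[0.001, 0.002, -1.0], [0.004, -1.0, -0.002], [-1.0, -0.004, -0.001]]
wrist_force: [-2.1, 7.8, -0.4]
gripper_width: 0.146
```

Run:
```python
import numpy as np
np.set_printoptions(precision=1,suppress=True)
a0=np.arctan2(.05,.21); rr=np.hypot(.05,.21)
for s in np.arange(0,1.06,.05):
    a=a0+s
    print(round(s,2),'x %.1f y %.1f (cm rel rest: tool x=-dz, tool y=-dy)'%(-100*(rr*np.sin(a)-.05),-100*(rr*np.cos(a)-.21)))
```

```text
0.0 x 0.0 y -0.0 (cm rel rest: tool x=-dz, tool y=-dy)
0.05 x -1.0 y 0.3 (cm rel rest: tool x=-dz, tool y=-dy)
0.1 x -2.1 y 0.6 (cm rel rest: tool x=-dz, tool y=-dy)
0.15 x -3.1 y 1.0 (cm rel rest: tool x=-dz, tool y=-dy)
0.2 x -4.1 y 1.4 (cm rel rest: tool x=-dz, tool y=-dy)
0.25 x -5.0 y 1.9 (cm rel rest: tool x=-dz, tool y=-dy)
0.3 x -6.0 y 2.4 (cm rel rest: tool x=-dz, tool y=-dy)
0.35 x -6.9 y 3.0 (cm rel rest: tool x=-dz, tool y=-dy)
0.4 x -7.8 y 3.6 (cm rel rest: tool x=-dz, tool y=-dy)
0.45 x -8.6 y 4.3 (cm rel rest: tool x=-dz, tool y=-dy)
0.5 x -9.5 y 5.0 (cm rel rest: tool x=-dz, tool y=-dy)
0.55 x -10.2 y 5.7 (cm rel rest: tool x=-dz, tool y=-dy)
0.6 x -11.0 y 6.5 (cm rel rest: tool x=-dz, tool y=-dy)
0.65 x -11.7 y 7.3 (cm rel rest: tool x=-dz, tool y=-dy)
0.7 x -12.4 y 8.2 (cm rel rest: tool x=-dz, tool y=-dy)
0.75 x -13.0 y 9.0 (cm rel rest: tool x=-dz, tool y=-dy)
0.8 x -13.5 y 10.0 (cm rel rest: tool x=-dz, tool y=-dy)
0.85 x -14.1 y 10.9 (cm rel rest: tool x=-dz, tool y=-dy)
0.9 x -14.6 y 11.9 (cm rel rest: tool x=-dz, tool y=-dy)
0.95 x -15.0 y 12.9 (cm rel rest: tool x=-dz, tool y=-dy)
1.0 x -15.4 y 13.9 (cm rel rest: tool x=-dz, tool y=-dy)
1.05 x -15.7 y 14.9 (cm rel rest: tool x=-dz, tool y=-dy)
```

The bar is gripped (opening 0.146, about 13 mm). The 8 N sideways force says it lies about 3 mm further in +y, so I'll include that and begin lifting along the arc.

{"fn": "play_rows", "kwargs": {"plan": [[[-0.5,-0.2,0,0,0,0],[-1.5,0.1,0,0,0,0],[-2.6,0.5,0,0,0,0],[-3.6,0.9,0,0,0,0],[-4.6,1.4,0,0,0,0]]]}}

```text
time_s: 10.15
tcp_pos: [0.5354, 0.102, 0.1481]
ee_rot: [[-0.0, 0.001, -1.0], [-0.0, -1.0, -0.001], [-1.0, 0.0, 0.0]]
wrist_force: [3.9, -2.9, -4.6]
gripper_width: 0.147
```

{"fn": "play_rows", "kwargs": {"plan": [[[-0.9,0.5,0,0,0,0],[-1.85,1.05,0,0,0,0],[-2.75,1.65,0,0,0,0],[-3.6,2.3,0,0,0,0],[-4.5,3,0,0,0,0]]]}}

```text
time_s: 10.78
tcp_pos: [0.5352, 0.0711, 0.192]
ee_rot: [[-0.001, 0.001, -1.0], [-0.002, -1.0, -0.001], [-1.0, 0.002, 0.001]]
wrist_force: [6.0, -8.5, -10.4]
gripper_width: 0.146
```

{"fn": "play_rows", "kwargs": {"plan": [[[-0.6,0.9,0,0,0,0],[-1.35,1.75,0,0,0,0],[-2.05,2.55,0,0,0,0],[-2.75,3.4,0,0,0,0],[-3.4,4.25,0,0,0,0]]]}}

```text
time_s: 11.4
tcp_pos: [0.5353, 0.0294, 0.2266]
ee_rot: [[-0.001, 0.002, -1.0], [-0.001, -1.0, -0.002], [-1.0, 0.001, 0.001]]
wrist_force: [1.3, -0.3, -5.7]
gripper_width: 0.139
```

{"fn": "play_rows", "kwargs": {"plan": [[[-0.5,0.9,0,0,0,0],[-1.1,1.85,0,0,0,0],[-1.6,2.8,0,0,0,0],[-2.1,3.8,0,0,0,0],[-2.4,4.8,0,0,0,0]]]}}

```text
time_s: 12.02
tcp_pos: [0.5352, -0.0187, 0.2491]
ee_rot: [[-0.003, 0.001, -1.0], [-0.0, -1.0, -0.001], [-1.0, 0.0, 0.003]]
wrist_force: [3.1, -2.3, -11.5]
gripper_width: 0.132
```

{"fn": "play_rows", "kwargs": {"plan": [[[0,0,0,0,0,0],[0,0,0,0,0,0],[0,0,0,0,0,0],[0,0,0,0,0,0],[0,0,0,0,0,0]]]}}

```text
time_s: 12.65
tcp_pos: [0.5352, -0.0182, 0.2489]
ee_rot: [[-0.003, 0.001, -1.0], [-0.001, -1.0, -0.001], [-1.0, 0.001, 0.003]]
wrist_force: [3.8, -4.3, -14.5]
gripper_width: 0.131
```

Run:
```python
from h import *
for n in('side','top'):
    im,d=r.capture(n); np.save(n+'8.npy',d); cv2.imwrite(f'pics/{n}8.png',im)
a=cv2.imread('pics/side8.png')[110:270,230:430]; b=cv2.imread('pics/top8.png')[130:270,280:490]
cv2.imwrite('pics/p9.png',np.hstack([cv2.resize(a,(400,320)),cv2.resize(b,(400,267)) if 0 else cv2.resize(b,(400,320))]))
print(r.sense()['wrist_force'],r.sense()['time_s'])
```

```text
[  3.56398503  -3.87089757 -14.9797293 ] 12.75
```

View pics/p9.png

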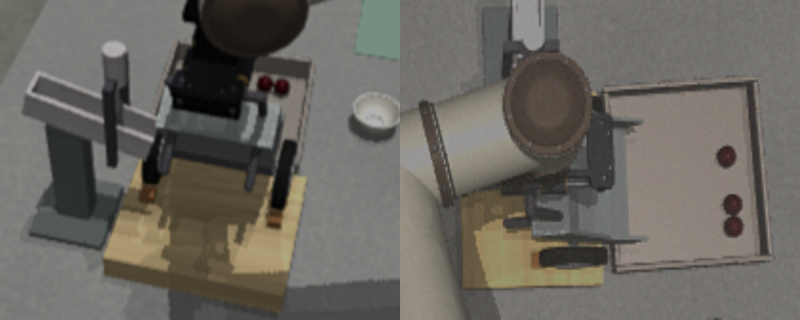

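All three balls lie in the tray, at about (730,155), (733,204) and (733,226) in the right half of the picture. I'll lower the handle along the same arc, still gripped.

{"fn": "play_rows", "kwargs": {"plan": [[[0.4,-0.7,0,0,0,0],[1,-1.8,0,0,0,0],[1.6,-2.8,0,0,0,0],[2.1,-3.8,0,0,0,0],[2.6,-4.7,0,0,0,0]]]}}

```text
time_s: 13.38
tcp_pos: [0.5353, 0.0294, 0.2238]
ee_rot: [[-0.001, 0.002, -1.0], [-0.001, -1.0, -0.002], [-1.0, 0.001, 0.001]]
wrist_force: [1.0, -5.1, -7.1]
gripper_width: 0.132
```

{"fn": "play_rows", "kwargs": {"plan": [[[0.7,-0.75,0,0,0,0],[1.45,-1.6,0,0,0,0],[2.15,-2.4,0,0,0,0],[2.95,-3.2,0,0,0,0],[3.7,-3.9,0,0,0,0]]]}}

```text
time_s: 14.0
tcp_pos: [0.5357, 0.0697, 0.1877]
ee_rot: [[0.001, 0.002, -1.0], [0.001, -1.0, -0.002], [-1.0, -0.001, -0.001]]
wrist_force: [-4.6, 1.6, 2.4]
gripper_width: 0.126
```

{"fn": "play_rows", "kwargs": {"plan": [[[0.85,-0.7,0,0,0,0],[1.75,-1.35,0,0,0,0],[2.65,-1.95,0,0,0,0],[3.55,-2.5,0,0,0,0],[4.4,-3,0,0,0,0]]]}}

```text
time_s: 14.62
tcp_pos: [0.5363, 0.1005, 0.1437]
ee_rot: [[0.003, 0.002, -1.0], [0.003, -1.0, -0.002], [-1.0, -0.003, -0.003]]
wrist_force: [-3.7, 3.4, 1.5]
gripper_width: 0.126
```

{"fn": "play_rows", "kwargs": {"plan": [[[0.9,-0.5,0,0,0,0],[1.8,-0.9,0,0,0,0],[2.6,-1.3,0,0,0,0],[3.2,-1.5,0,0,0,0],[3.7,-1.7,0,0,0,0]]]}}

```text
time_s: 15.25
tcp_pos: [0.5365, 0.1158, 0.1064]
ee_rot: [[0.002, 0.002, -1.0], [0.001, -1.0, -0.002], [-1.0, -0.001, -0.002]]
wrist_force: [-1.4, 3.0, 0.4]
gripper_width: 0.129
```

{"fn": "play_rows", "kwargs": {"plan": [[[0.2,-0.2,0,0,0,0],[0.4,-0.3,0,0,0,0],[0.6,-0.3,0,0,0,0],[0.8,-0.3,0,0,0,0],[0.8,-0.3,0,0,0,0]]]}}

```text
time_s: 15.88
tcp_pos: [0.5364, 0.1182, 0.0987]
ee_rot: [[0.002, 0.002, -1.0], [0.0, -1.0, -0.002], [-1.0, -0.0, -0.002]]
wrist_force: [5.6, -3.1, -1.9]
gripper_width: 0.131
```

{"fn": "play_rows", "kwargs": {"plan": [[[0.2,-0.05,0,0,0,0],[0.4,-0.1,0,0,0,0],[0.6,-0.1,0,0,0,0],[0.6,-0.1,0,0,0,0]]]}}

```text
time_s: 16.38
tcp_pos: [0.5364, 0.1195, 0.0933]
ee_rot: [[0.002, 0.002, -1.0], [0.001, -1.0, -0.002], [-1.0, -0.001, -0.002]]
wrist_force: [5.2, -0.3, 2.5]
gripper_width: 0.129
```

Run:
```python
from h import *
np.set_printoptions(precision=3,suppress=True)
for n in('side','top'):
    im,d=r.capture(n); np.save(n+'9.npy',d); cv2.imwrite(f'pics/{n}9.png',im)
print(r.sense()['wrist_force'])
P0=pts('top',np.load('top0.npy'))[...,2];P=pts('top',np.load('top9.npy'))[...,2]
for v in (195,210,225,235): print(v,P0[v,330:400:8],P[v,330:400:8])
a=cv2.imread('pics/side9.png')[110:270,230:430]; b=cv2.imread('pics/top9.png')[130:270,280:490]
cv2.imwrite('pics/p10.png',np.hstack([cv2.resize(a,(400,320)),cv2.resize(b,(400,320))]))
```

```text
[ 4.666 -1.396  2.971]
195 [0.105 0.107 0.108 0.1   0.103 0.108 0.121 0.131 0.148] [0.101 0.106 0.109 0.101 0.109 0.11  0.123 0.13  0.144]
210 [0.105 0.104 0.109 0.104 0.102 0.112 0.123 0.131 0.143] [0.107 0.111 0.108 0.101 0.104 0.109 0.122 0.131 0.144]
225 [0.107 0.107 0.105 0.1   0.101 0.112 0.117 0.132 0.141] [0.102 0.106 0.108 0.11  0.105 0.107 0.12  0.132 0.14 ]
235 [ 0.16   0.158  0.151  0.146  0.132  0.128  0.126 -0.005  0.052] [ 0.158  0.158  0.152  0.146  0.136  0.136  0.122 -0.003  0.046]
```

View pics/p10.png

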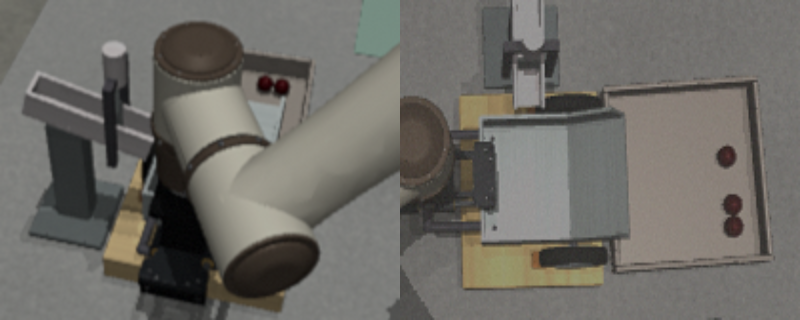

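{"fn": "play_rows", "kwargs": {"plan": [[[0.2,0,0,0,0,0],[0.3,0,0,0,0,0],[0.3,0,0,0,0,0]]]}}

```text
time_s: 16.85
tcp_pos: [0.5365, 0.1195, 0.0931]
ee_rot: [[0.004, 0.003, -1.0], [0.0, -1.0, -0.003], [-1.0, -0.0, -0.004]]
wrist_force: [-1.9, -2.0, 18.8]
gripper_width: 0.13
```

Run:
```python
from h import *
np.set_printoptions(precision=4,suppress=True)
im,d=r.capture('top'); P=pts('top',d)
for Q in(pts('top',np.load('top0.npy')),pts('top',np.load('top9.npy')),P):
    q=Q[190:230,332:366].reshape(-1,3); q=q[abs(q[:,2]-.105)<.012]
    print('slope y of floor',np.polyfit(q[:,1],q[:,2],1),len(q))
```

```text
slope y of floor [0.0022 0.1063] 1355
slope y of floor [-0.0023  0.1063] 1357
slope y of floor [-0.0001  0.1062] 1359
```

The upward force is now 19 N and the pan floor's slope is back to its starting value, so the cart is on its legs. I'll back off the pressure, open the jaws and withdraw upward.

{"fn": "play_rows", "kwargs": {"plan": [[[-0.3,0,0,0,0,0],[-0.3,0,0,0,0,0]]]}}

```text
time_s: 17.15
tcp_pos: [0.5364, 0.1195, 0.0932]
ee_rot: [[0.002, 0.002, -1.0], [0.001, -1.0, -0.002], [-1.0, -0.001, -0.002]]
wrist_force: [4.3, -1.2, 4.4]
gripper_width: 0.135
```

{"fn": "play_rows", "kwargs": {"plan": [[[0,0,0,0,0,0],[0,0,0,0,0,0],[0,0,0,0,0,0],[0,0,0,0,0,0],[0,0,0,0,0,0]]], "hand": 0.6}}

```text
time_s: 17.77
tcp_pos: [0.5352, 0.1192, 0.0923]
ee_rot: [[-0.001, 0.002, -1.0], [-0.0, -1.0, -0.002], [-1.0, 0.0, 0.001]]
wrist_force: [-0.0, -0.1, -0.5]
gripper_width: 0.573
```

{"fn": "play_rows", "kwargs": {"plan": [[[-2,0,0,0,0,0],[-5,0,0,0,0,0],[-9,0,0,0,0,0],[-13,0,0,0,0,0],[-16,0,0,0,0,0]]]}}

```text
time_s: 18.4
tcp_pos: [0.5357, 0.1193, 0.2545]
ee_rot: [[0.002, 0.002, -1.0], [0.001, -1.0, -0.002], [-1.0, -0.001, -0.002]]
wrist_force: [1.1, 0.1, -0.8]
gripper_width: 0.598
```

{"fn": "play_rows", "kwargs": {"plan": [[[0,-5,2,0,0,0],[0,-10,4,0,0,0],[0,-15,6,0,0,0],[0,-20,8,0,0,0],[0,-20,8,0,0,0]]]}}

```text
time_s: 19.02
tcp_pos: [0.4537, 0.3219, 0.252]
ee_rot: [[-0.001, 0.006, -1.0], [-0.0, -1.0, -0.006], [-1.0, 0.0, 0.001]]
wrist_force: [-0.6, -0.6, -0.6]
gripper_width: 0.596
```

Run:
```python
from h import *
np.set_printoptions(precision=4,suppress=True)
for n in('side','top'):
    im,d=r.capture(n); np.save(n+'10.npy',d); cv2.imwrite(f'pics/{n}10.png',im)
s=r.sense(); print(s['tcp_pos'],s['wrist_force'],s['joint_velocities'],s['time_s'])
P=pts('top',np.load('top10.npy')); q=P[190:230,332:366].reshape(-1,3); q=q[abs(q[:,2]-.105)<.012]; print(np.polyfit(q[:,1],q[:,2],1))
H=P[186:232,290:299].reshape(-1,3); H=H[(H[:,2]>.13)&(H[:,2]<.17)]; print('bar',H.mean(0))
im=cv2.imread('pics/top10.png').astype(int)
m=((im[...,2]>im[...,1]*1.6)&(im[...,2]>30)).astype(np.uint8); m[:, :395]=0; m[:,475:]=0; m[:165]=0; m[250:]=0
n,l,st,c=cv2.connectedComponentsWithStats(m)
for i in range(1,n): print(st[i],c[i],ray('top',*c[i],.022))
```

```text
[0.4547 0.3193 0.2522] [-0.6784 -0.1862 -0.4561] [-1.6851 -0.3999 -0.2253  0.1113 -0.0738  0.0113] 19.125
[-0.      0.1062]
bar [0.5396 0.1168 0.1485]
[451 195   4   5   9] [452.1111 197.    ] [ 0.5802 -0.3469  0.022 ]
[454 200   1   1   1] [454. 200.] [ 0.571 -0.352  0.022]
[453 217   5   4   7] [455.1429 218.7143] [ 0.5151 -0.3518  0.022 ]
[455 221   1   1   1] [455. 221.] [ 0.5084 -0.3509  0.022 ]
[454 227   4   5   8] [455.25  228.875] [ 0.4851 -0.3502  0.022 ]
```

View pics/top10.png

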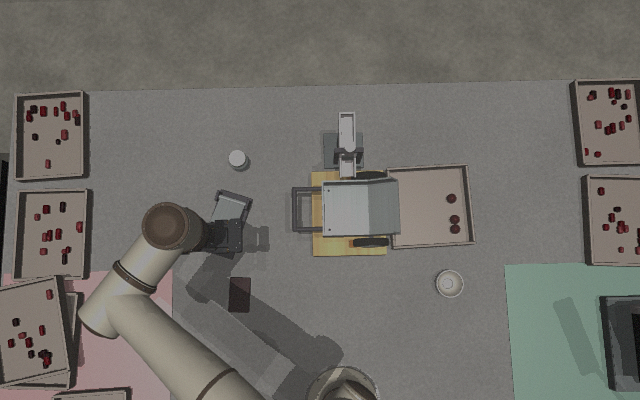

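View pics/side10.png

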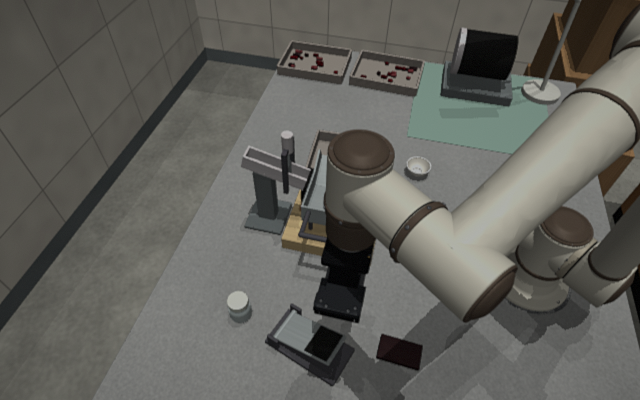

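The three balls rest in the tray at about (451,198), (454,218) and (455,228), unchanged since they tipped out. The cart handle is back at its starting height, the pedal is up, and slab, dish and jar are where they were. I'll let the arm settle and hand in.

{"fn": "play_rows", "kwargs": {"plan": [[[0,0,0,0,0,0],[0,0,0,0,0,0],[0,0,0,0,0,0],[0,0,0,0,0,0]]]}}

```text
time_s: 19.62
tcp_pos: [0.4554, 0.3187, 0.2525]
ee_rot: [[0.0, 0.001, -1.0], [0.0, -1.0, -0.001], [-1.0, -0.0, -0.0]]
wrist_force: [0.0, 0.3, -0.9]
gripper_width: 0.597
```

Run:
```python
from h import *
print(r.sense()['wrist_force'],r.sense()['time_s'])
print(r.finish_job())
```

```text
[ 0.04340192  0.34603037 -0.94554145] 19.625
the job is handed in; nothing more can be done
None
```

I pressed the pedal to its stop (the force jumped to 20–24 N) and held it there for about 0.6 s. All three balls ran into the cart, and I let the pedal up. I then lifted the cart's handle along its arc to about 1.0 rad, which tipped the balls into the tray. I lowered the handle, still gripped, until the legs bore on the deck, and let go. The job was handed in at 19.6 s; it reports no verdict.

**Last checks:**
- **Balls:** all three lie in the tray near x 0.58, 0.515 and 0.485 m, y -0.35 m, and did not move between pictures.
- **Cart:** the pan floor's slope and the crossbar's height (0.1485 m) match their starting values.
- **Pedal, slab, dish and jar:** the pedal looks up and the slab, dish and jar look unmoved. I judged these by eye and did not measure them.
- **Arm:** it is clear of everything, with about 1 N on the wrist.

**What disagreed:** the real fingertips and gripper body sit about 24 mm behind the reported TCP. This showed in the pedal contact and in the depth pictures, and I allowed for it in the grasp. The bar also slipped about 5 mm or more deeper into the pads during the tip, so I lowered by force until the legs touched.

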